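# Put the day's sample bottles into their tank trays

### The arm

A 6-joint arm with a two-finger parallel gripper is mounted at the origin on the work surface. World frame = base frame: x ahead of the robot, y to its left, z up, the work surface at z = 0. Lengths are in mm, angles in rad, forces in N, time in s.
With the tool pointing down it reaches from about 350 to 925 mm from the base axis. Payload 6.4 kg.
Tool frame: the origin (TCP) lies at the centre of the arm's flange, where the gripper is bolted on; the fingertips stand 173 mm ahead of it and the grasp point (between the pads) lies manip.pinch_z ahead of it (manip.pinch_z is the distance from the TCP to the grasp point, in mm); z points along the fingers, y is the line along which they close (so a half turn about z gives the same grasp; the last joint's range is limited). The gripper opens to 85 mm and grips with 20 to 120 N. Pads are 22 mm wide; open, the fingers measure 114 mm over their backs; the gripper's body (76 mm by 85 mm) begins 54 mm behind the grasp point. The pads swing forward as they close: fully open they stand 13 mm farther back than shut.
Start: joints at [1.101, 0.245, 1.558, -0, 1.339, -0.174], TCP at [189.476, 621.783, 404.69] pointing down, gripper open.
Joint ranges: [-3.13, 3.13], [-1.02, 2.26], [0.13, 2.54], [-0.95, 4.09], [0.21, 2.88], [-2.74, 2.74]. Speed limits (rad/s): [2.57, 2.57, 3.14, 3.14, 3.14, 3.14].

### API

Orientations are given as [roll, pitch, yaw] about the fixed x, y, z axes, in that order (R = Rz(yaw) Ry(pitch) Rx(roll)).
In Python, from workcell import manip, get_image, camera_info gives the robot as it stands. The module is installed in compiled form; this text tells all that it offers.
- The arm moves only by the shell command python3 -m pendant 'ROWS' [FORCE]. ROWS is JSON, a list of rows, each an object with "translation": the shift along the world's x, y, z in m, a list of three; "rotation": the turn, a rotation vector about the world's x, y, z in units of 8 degrees (1.0 is 8 degrees), a list of three; "gripper": the opening in per cent of the stroke, from 0 (shut) to 100 (fully open). A call has 1 to 5 rows; each row is the pose to reach, as a shift and turn from the pose commanded when the call began; what a row does not reach only later rows make up. A row lasts 1/8 s, in which the tool goes at most 62.5 mm and 10.7 degrees, less where a joint would pass 70% of its speed; a pose out of reach is approached as far as the arm can. A call with a gripper value outside its range is refused whole. The fingers move at their own pace and stop on an object; FORCE is the grip in N (left out, the last holds). Time passes only in rows, so rows that repeat a pose let the fingers close. It gives the time, the measured TCP pose, the force, the opening and the grip force at its end, in the units of the state.
- manip.get_obs(): the state, without advancing time (a new reading comes with each control period).
- get_image(name): name is "side" or "top"; returns the picture (384x512x3 uint8, red, green, blue); there is no depth.
- camera_info(name): a dict with "fovy" (degrees; the focal length in pixels is half the picture's height over the tangent of half this angle, whatever the lens; pixels are square), "cx", "cy" (the principal point, pixels), "rvec" (rotation vector, rad) and "tvec" (3), from world to camera coordinates, as OpenCV has them. Camera axes: x right, y down, z forward; pixel columns grow to the right and rows downward; lengths in mm; the calibration is good to about 2 mm. A picture is of the moment at which its call begins. camera_info takes no time and is no camera call.
- manip.hand_in(): hands the job in; it is judged then, once.
The state is a dict: "t": time; "joint_pos": joint angles; "qd": joint speeds; "effort": joint torques, N m; "position": TCP position; "orientation": TCP orientation; "wrist_force": force on the tool from outside, world axes, zero at the start; "ft_torque": the same for the moment, N m; "finger_gap": finger opening in mm; "gripper_force": force on a finger pad.
Only numpy, scipy, OpenCV 4.12 (cv2) and the standard library are available. Lean on these libraries where they do the work, as an engineer would, in place of code of your own. Each camera call takes 0.05 s, during which the arm holds its last target. There are 200 camera calls.

### The job

Stand each of the four full, capped sample bottles upright in the tray of the same colour as its cap: one of them, the blue-capped one, was put in the red tray by mistake, so it has to come out before the red-capped one can go in. They are glass, so keep them upright and set them down gently, do not drop them. Leave the two open empty bottles standing where they are.

Things in the scene. Friction and masses are not known exactly. Their poses are not given: they have to be found in the camera images.
- bottle_red_center (a point): centre (44 mm above its foot) of the full, sealed sample bottle with the red cap and a thin red ring round it: a squat round bottle of opaque straw-coloured juice, body 48 mm in diameter and straight-sided up to 58 mm above its foot, sloping shoulder above that, cap 36 mm in diameter, 88 mm tall in all, 144 to 234 g, loose; z is up along the bottle; at the start it stands on the bench
- bottle_blue_center (a point): centre (44 mm above its foot) of the full, sealed sample bottle with the blue cap and a thin blue ring round it: a squat round bottle of opaque straw-coloured juice, body 48 mm in diameter and straight-sided up to 58 mm above its foot, sloping shoulder above that, cap 36 mm in diameter, 88 mm tall in all, 144 to 234 g, loose; z is up along the bottle; at the start it stands in the red tray
- bottle_green_center (a point): centre (44 mm above its foot) of the full, sealed sample bottle with the green cap and a thin green ring round it: a squat round bottle of opaque straw-coloured juice, body 48 mm in diameter and straight-sided up to 58 mm above its foot, sloping shoulder above that, cap 36 mm in diameter, 88 mm tall in all, 144 to 234 g, loose; z is up along the bottle; at the start it stands on the bench
- bottle_yellow_center (a point): centre (44 mm above its foot) of the full, sealed sample bottle with the yellow cap and a thin yellow ring round it: a squat round bottle of opaque straw-coloured juice, body 48 mm in diameter and straight-sided up to 58 mm above its foot, sloping shoulder above that, cap 36 mm in diameter, 88 mm tall in all, 144 to 234 g, loose; z is up along the bottle; at the start it stands on the bench
- tray_red: the red single-bottle sample tray: shallow open square box, 80 x 80 mm outside, 72 x 72 mm inside, walls 4 mm thick and 22 mm high, floor 4 mm thick, fixed to the bench; origin at the centre of its underside, on the bench top; x and y along its sides, z up
- tray_blue: the blue single-bottle sample tray: shallow open square box, 80 x 80 mm outside, 72 x 72 mm inside, walls 4 mm thick and 22 mm high, floor 4 mm thick, fixed to the bench; origin at the centre of its underside, on the bench top; x and y along its sides, z up
- tray_green: the green single-bottle sample tray: shallow open square box, 80 x 80 mm outside, 72 x 72 mm inside, walls 4 mm thick and 22 mm high, floor 4 mm thick, fixed to the bench; origin at the centre of its underside, on the bench top; x and y along its sides, z up
- tray_yellow: the yellow single-bottle sample tray: shallow open square box, 80 x 80 mm outside, 72 x 72 mm inside, walls 4 mm thick and 22 mm high, floor 4 mm thick, fixed to the bench; origin at the centre of its underside, on the bench top; x and y along its sides, z up
- empty_1_center (a point): centre (38.5 mm above its foot) of an empty, open bottle of dark green glass, with no cap: same body as the full ones, 48 mm in diameter, 77 mm tall, 120 g, loose; a bystander to be left where it stands
- empty_2_center (a point): centre (38.5 mm above its foot) of an empty, open bottle of dark green glass, with no cap: same body as the full ones, 48 mm in diameter, 77 mm tall, 120 g, loose; a bystander to be left where it stands
There are look-alikes about, which are no part of the job. Leave any orange, pink or turquoise look-alike of the part that bears bottle_red_center alone.

How it is judged (in metres and radians):
At the end, for the whole second after the job is handed in: each capped bottle stands on the floor of the tray of its own cap's colour (centre within 22 mm of the tray's centre, 42 to 53 mm above its underside), upright within 0.1 rad, at rest (slower than 20 mm/s); both empties upright within 0.1 rad and within 20 mm of where they started (horizontal distance between bottle_red_center and tray_red below 0.022 m and z of bottle_red_center in the frame of tray_red between 0.042 and 0.053 m and angle between each of bottle_red_center, bottle_blue_center, bottle_green_center, bottle_yellow_center, empty_1_center, empty_2_center's own z axis and vertical below 0.1 rad and linear speed of each of bottle_red, bottle_blue, bottle_green, bottle_yellow below 0.02 m/s and horizontal distance between bottle_blue_center and tray_blue below 0.022 m and z of bottle_blue_center in the frame of tray_blue between 0.042 and 0.053 m and horizontal distance between bottle_green_center and tray_green below 0.022 m and z of bottle_green_center in the frame of tray_green between 0.042 and 0.053 m and horizontal distance between bottle_yellow_center and tray_yellow below 0.022 m and z of bottle_yellow_center in the frame of tray_yellow between 0.042 and 0.053 m and distance of each of empty_1_center, empty_2_center from where it was at the start of the episode below 0.02 m); the robot touches nothing.
It fails at once if a bottle, full or empty, is tipped more than 35 degrees (angle between any of bottle_red_center, bottle_blue_center, bottle_green_center, bottle_yellow_center, empty_1_center, empty_2_center's own z axis and vertical above 0.61 rad).
It fails at once if an empty bottle is pushed more than 20 mm from its place (distance of any of empty_1_center, empty_2_center from where it was at the start of the episode above 0.02 m).
It fails at once if a full bottle is dropped or thrown (moves faster than 0.7 m/s, as after a fall of about 25 mm, with no finger on it) ((linear speed of bottle_red above 0.7 m/s and contact force between the fingers and bottle_red below 0.1 N) or (linear speed of bottle_blue above 0.7 m/s and contact force between the fingers and bottle_blue below 0.1 N) or (linear speed of bottle_green above 0.7 m/s and contact force between the fingers and bottle_green below 0.1 N) or (linear speed of bottle_yellow above 0.7 m/s and contact force between the fingers and bottle_yellow below 0.1 N)).
It also fails if it takes over 96 s, if anything falls off the work surface, if the arm or the gripper's body presses on something with over 40 N, if the wrist force passes 120 N, or if a joint passes its speed limit or range.

## Working session

There is one attempt and no reset: what is moved stays moved. The work goes in short steps, Python scripts to look and compute and a shell command to move; the robot and the scene stay as the last step left them, time stands still between calls to the robot, and variables do not carry over. Pictures are saved under pics/ and viewed, at most 14 in all, crops included, and the job is handed in when it is done.

```bash
mkdir -p pics; python3 - <<'E'
from workcell import manip,get_image,camera_info
import cv2
for n in("top","side"):
    cv2.imwrite(f"pics/{n}0.png",cv2.resize(get_image(n)[:,:,::-1],(800,600),interpolation=cv2.INTER_CUBIC)); print(camera_info(n))
print(manip.pinch_z,manip.get_obs())
E
```

```text
{'fovy': 53.982259876822575, 'cx': 256.3641066322516, 'cy': 190.91916472376298, 'rvec': array([ 2.1543021 , -2.14823106,  0.17939005]), 'tvec': array([ 34.80544907, 608.9992533 , 914.93829395])}
{'fovy': 44.342632710942986, 'cx': 254.22379270300468, 'cy': 185.84226498931724, 'rvec': array([ 1.92246622, -0.84760258,  0.49385687]), 'tvec': array([-363.76403339,  292.60953427,  695.11489288])}
154.70000000000002 {'t': 0.1, 'joint_pos': array([ 1.10090780e+00,  2.45780717e-01,  1.55890036e+00,  6.44205642e-06,
        1.33868495e+00, -1.74104031e-01]), 'qd': array([ 1.61808833e-04, -2.99830844e-03, -3.22067531e-03,  3.26940244e-04,
       -1.45876211e-03,  9.02382136e-05]), 'effort': array([ 8.69745782e-04, -4.30674398e+01, -3.27129579e+01, -8.80234552e-06,
        2.82049361e-03,  2.01433025e-06]), 'position': array([189.37371338, 621.59410583, 403.66246826]), 'orientation': array([-3.13984718e+00, -3.13365287e-04,  2.84580640e+00]), 'wrist_force': array([ 0.09375977,  0.28334201, -0.09255052]), 'ft_torque': array([ 0.06847573, -0.01909064,  0.04971887]), 'gripper_force': 0.0, 'finger_gap': 85.4225389256226}
```

View pics/top0.png

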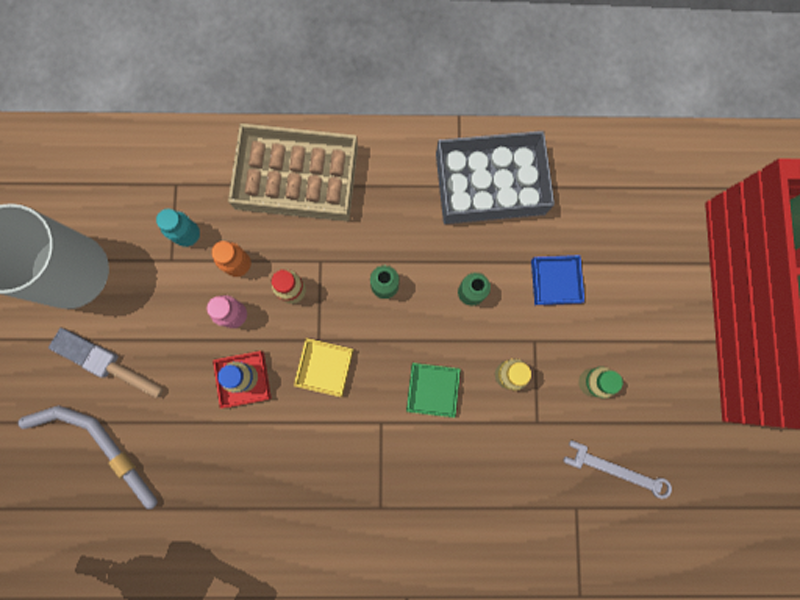

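View pics/side0.png

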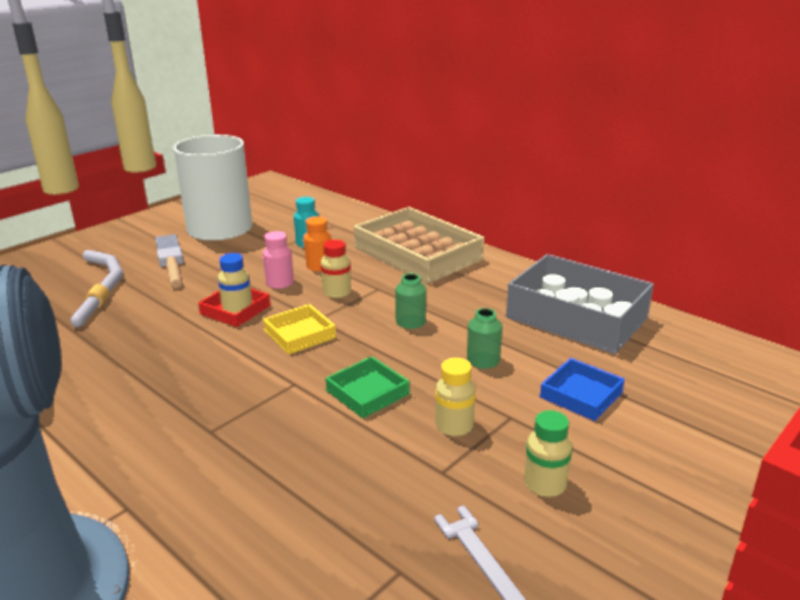

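The top view (800x600 px) shows these things:
- **Red-capped candidates:** red cap at (284,285) with a straw body and red ring; pink at (224,310), orange at (228,255) and turquoise at (172,222), all single-coloured. Only the one at (284,285) fits.
- **Blue-capped bottle:** (232,377), in the red tray.
- **Other bottles:** yellow (516,375), green (608,382). The empties are at (384,280) and (475,288).
- **Trays:** yellow (325,368), green (435,390), blue (558,280).

The side view shows the same layout.

```bash
cat > h.py <<'E'
from workcell import manip,get_image,camera_info
import cv2,numpy as np
def cam(n):
    c=camera_info(n);f=192/np.tan(np.radians(c["fovy"]/2))
    K=np.array([[f,0,c["cx"]],[0,f,c["cy"]],[0,0,1]]);R=cv2.Rodrigues(c["rvec"])[0]
    return K,R,np.array(c["tvec"]).reshape(3,1)
def tri(a,b):
    P=[k@np.hstack([r,t]) for k,r,t in map(cam,("top","side"))]
    X=cv2.triangulatePoints(P[0],P[1],np.float64(a).reshape(2,1),np.float64(b).reshape(2,1))[:,0];return X[:3]/X[3]
def ray(n,p,z):
    K,R,t=cam(n);d=R.T@np.linalg.inv(K)@np.array([p[0],p[1],1.]);o=(-R.T@t)[:,0];return o+d*(z-o[2])/d[2]
HUE=dict(red=(172,4),blue=(105,125),green=(55,80),yellow=(22,32))
def blobs(img,col):
    h=cv2.cvtColor(img,cv2.COLOR_RGB2HSV);H,S,V=h[...,0],h[...,1],h[...,2];a,b=HUE[col]
    m=((H>=a)&(H<=b) if a<b else (H>=a)|(H<=b))&(S>(165 if col=="yellow" else 130))&(V>40)
    n,L,st,ce=cv2.connectedComponentsWithStats(m.astype(np.uint8))
    out=[]
    for i in range(1,n):
        if 18<st[i,4]<3000:
            c=max(cv2.findContours((L==i).astype(np.uint8),0,2)[0],key=len)
            M=cv2.moments(cv2.convexHull(c)); 
            hc=(M["m10"]/M["m00"],M["m01"]/M["m00"]) if M["m00"] else ce[i]
            out.append((int(st[i,4]),np.round(hc,1).tolist(),int(np.median(V[L==i]))))
    return sorted(out,reverse=True)
E
python3 - <<'E'
from h import *
I={n:get_image(n) for n in("top","side")}
for n in I:
  for c in HUE: print(n,c,blobs(I[n],c)[:8])
a=cv2.resize(I["top"][130:270,120:260,::-1],(560,560),interpolation=2)
b=cv2.resize(I["side"][120:210,120:240,::-1],(240*3//3,560),interpolation=2)
cv2.imwrite("pics/crop0.png",np.hstack([a,b]))
E
```

```text
top red [(630, [154.2, 242.4], 165), (164, [180.9, 179.6], 204)]
top blue [(946, [356.5, 179.0], 187), (176, [147.1, 240.6], 204)]
top green [(322, [276.9, 249.5], 153), (161, [389.7, 244.1], 148), (20, [268.0, 255.9], 156)]
top yellow []
side red [(2453, [54.3, 120.6], 137), (478, [149.7, 195.3], 170), (120, [213.6, 158.4], 203), (37, [214.5, 173.0], 174)]
side blue [(1269, [372.2, 248.4], 163), (142, [147.7, 167.5], 192), (44, [149.7, 182.7], 155)]
side green [(1190, [234.7, 247.0], 130), (322, [352.5, 272.3], 192), (71, [350.6, 294.2], 126), (21, [310.9, 202.3], 150)]
side yellow [(924, [191.3, 209.8], 217), (281, [291.7, 237.3], 251), (103, [290.7, 255.9], 207)]
```

View pics/crop0.png

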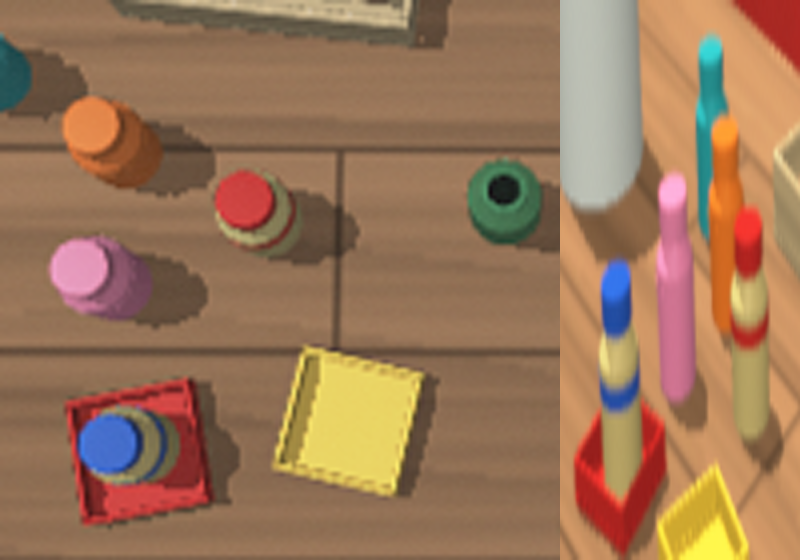

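The crop confirms the red-capped bottle: red cap at (245,200), straw body, red ring. Pink and orange are single-coloured, and the blue-capped bottle stands in the red tray.

```bash
sed -i 's/(S>(165 if col=="yellow" else 130))/(S>TH.get((name,col),130))/; s/def blobs(img,col)/TH={("top","yellow"):125,("top","green"):105,("side","yellow"):165,("side","green"):130}\ndef blobs(img,col,name)/; s/yellow=(22,32)/yellow=(22,34)/' h.py
python3 - <<'E'
from h import *
I={n:get_image(n) for n in("top","side")}
for c in("green","yellow"): print(c,blobs(I["top"],c,"top")[:8])
h=cv2.cvtColor(I["top"],cv2.COLOR_RGB2HSV)
for u,v in((330,239),(208,235),(278,250),(390,244),(246,186),(304,190),(388,247),(325,246)):print(u,v,h[v,u])
T=dict(redcap=((180.9,179.6),(213.6,158.4)),bluecap=((147.1,240.6),(147.7,167.5)),redtray=((154.2,242.4),(149.7,195.3)),bluetray=((356.5,179),(372.2,248.4)),greencap=((389.7,244.1),(352.5,272.3)))
for k,v in T.items(): print(k,tri(*v).round(1))
# cap height check: empties mouths & dark green body in side
h=cv2.cvtColor(I["side"],cv2.COLOR_RGB2HSV)
m=((h[...,0]>=60)&(h[...,0]<90)&(h[...,1]>90)&(h[...,2]<150)).astype(np.uint8)
n,L,st,ce=cv2.connectedComponentsWithStats(m);print([(st[i].tolist()) for i in range(1,n) if st[i,4]>60])
E
```

```text
green [(957, [276.9, 249.5], 154), (175, [389.7, 244.2], 147), (53, [305.3, 181.4], 125), (36, [244.8, 177.1], 129)]
yellow [(989, [206.8, 234.8], 234), (189, [331.6, 238.9], 231), (19, [321.1, 239.6], 155)]
330 239 [ 25 150 230]
208 235 [ 25 146 233]
278 250 [ 68 130 155]
390 244 [ 68 134 150]
246 186 [ 66  98 117]
304 190 [ 67 100 117]
388 247 [ 68 133 149]
325 246 [ 24  89 186]
redcap [629.5 224.3  79. ]
bluecap [480.7 298.9  83.2]
redtray [477.5 301.1   6.2]
bluetray [ 646.3 -229.8    9.5]
greencap [ 473.9 -284.6   79.1]
[[254, 180, 18, 30, 373], [300, 203, 20, 32, 449], [212, 229, 47, 19, 336], [209, 243, 52, 24, 387], [343, 271, 20, 12, 130], [338, 289, 26, 10, 78]]
```

```bash
python3 - <<'E'
from h import *
T=dict(greentray=((276.9,249.5),(234.7,247)),yellowtray=((206.8,234.8),(191.3,209.8)),yellowcap=((331.6,238.9),(291.7,237.3)),e1=((246,180),(263,195)),e2=((304,185.5),(310,219)))
for k,v in T.items(): print(k,tri(*v).round(1))
for k,p in dict(red=(154.2,242.4),blue=(356.5,179),green=(276.9,249.5),yellow=(206.8,234.8)).items(): print(k,ray("top",p,12).round(1))
print(ray("top",(246,177.5),77),ray("top",(305.5,182.5),77))
E
```

```text
greentray [460.2 -16.3   9.6]
yellowtray [497.6 165.2   9.6]
yellowcap [ 486.2 -144.    79.2]
e1 [638.8  64.5  28.2]
e2 [624.6 -86.1  30.4]
red [478.9 298.6  12. ]
blue [ 647.1 -230.6   12. ]
green [461.4 -17.2  12. ]
yellow [498.7 164.   12. ]
[637.60521667  62.75524288  77.        ] [625.71119763 -84.61549773  77.        ]
```

```bash
python3 -m pendant '[{"translation":[0.04,-0.0445,0],"rotation":[0,0,0],"gripper":100},{"translation":[0.08,-0.089,0],"rotation":[0,0,0],"gripper":100},{"translation":[0.12,-0.133,0],"rotation":[0,0,0],"gripper":100},{"translation":[0.16,-0.178,0],"rotation":[0,0,0],"gripper":100},{"translation":[0.2,-0.222,0],"rotation":[0,0,0],"gripper":100}]' 60
python3 -m pendant '[{"translation":[0.035,-0.039,-0.03],"rotation":[0,0,0],"gripper":100},{"translation":[0.07,-0.078,-0.06],"rotation":[0,0,0],"gripper":100},{"translation":[0.091,-0.101,-0.09],"rotation":[0,0,0],"gripper":100},{"translation":[0.091,-0.101,-0.09],"rotation":[0,0,0],"gripper":100},{"translation":[0.091,-0.101,-0.09],"rotation":[0,0,0],"gripper":100}]' 60
```

```text
t: 0.92
position: [390.4, 398.2, 404.9]
orientation: [3.141, 0.0, 2.846]
wrist_force: [0.4, 0.3, 0.3]
finger_gap: 85.4
gripper_force: 0.0
t: 1.55
position: [480.4, 299.3, 315.5]
orientation: [3.141, 0.001, 2.846]
wrist_force: [0.1, -0.4, 0.5]
finger_gap: 85.5
gripper_force: 0.0
```

```bash
python3 -m pendant '[{"translation":[0,0,-0.04],"rotation":[0,0,0],"gripper":100},{"translation":[0,0,-0.08],"rotation":[0,0,0],"gripper":100},{"translation":[0,0,-0.1],"rotation":[0,0,0],"gripper":100},{"translation":[0,0,-0.114],"rotation":[0,0,0],"gripper":100},{"translation":[0,0,-0.114],"rotation":[0,0,0],"gripper":100}]' 60
python3 -m pendant '[{"translation":[0,0,0],"rotation":[0,0,0],"gripper":60},{"translation":[0,0,0],"rotation":[0,0,0],"gripper":50},{"translation":[0,0,0],"rotation":[0,0,0],"gripper":40},{"translation":[0,0,0],"rotation":[0,0,0],"gripper":40},{"translation":[0,0,0],"rotation":[0,0,0],"gripper":40}]' 60
python3 - <<'E'
from h import *
a=get_image("side")[100:230,60:260,::-1];b=get_image("top")[170:300,80:280,::-1]
cv2.imwrite("pics/g1.png",cv2.resize(np.hstack([a,b]),(800,260),interpolation=2))
E
```

```text
t: 2.17
position: [480.5, 299.2, 200.8]
orientation: [-3.142, -0.0, 2.846]
wrist_force: [-0.3, -0.4, 0.4]
finger_gap: 85.3
gripper_force: 0.0
t: 2.8
position: [481.2, 298.9, 202.3]
orientation: [3.14, 0.002, 2.846]
wrist_force: [-2.0, -1.3, 6.4]
finger_gap: 46.6
gripper_force: 62.1
```

View pics/g1.png

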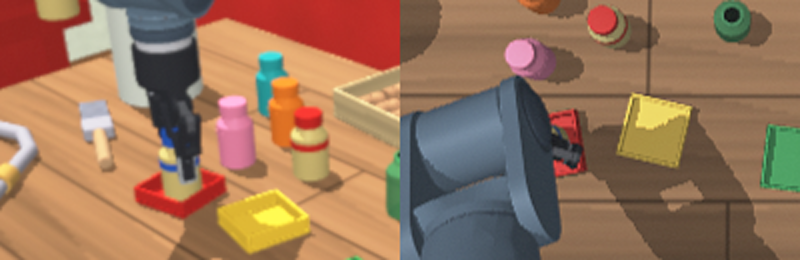

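The side crop shows the gripper at about (180,140) closed on the bottle in the red tray; the gap is 46.6 mm, so it is held. Next: lift and carry.

```bash
python3 -m pendant '[{"translation":[0,0,0.015],"rotation":[0,0,0],"gripper":40},{"translation":[0,0,0.04],"rotation":[0,0,0],"gripper":40},{"translation":[0,0,0.07],"rotation":[0,0,0],"gripper":40},{"translation":[0,0,0.1],"rotation":[0,0,0],"gripper":40},{"translation":[0,0,0.12],"rotation":[0,0,0],"gripper":40}]'
python3 -m pendant '[{"translation":[0.008,-0.025,0],"rotation":[0,0,0],"gripper":40},{"translation":[0.022,-0.07,0],"rotation":[0,0,0],"gripper":40},{"translation":[0.038,-0.12,0],"rotation":[0,0,0],"gripper":40},{"translation":[0.053,-0.17,0],"rotation":[0,0,0],"gripper":40},{"translation":[0.069,-0.22,0],"rotation":[0,0,0],"gripper":40}]'
python3 -m pendant '[{"translation":[0.016,-0.05,0],"rotation":[0,0,0],"gripper":40},{"translation":[0.031,-0.1,0],"rotation":[0,0,0],"gripper":40},{"translation":[0.047,-0.15,0],"rotation":[0,0,0],"gripper":40},{"translation":[0.063,-0.2,0],"rotation":[0,0,0],"gripper":40},{"translation":[0.078,-0.25,0],"rotation":[0,0,0],"gripper":40}]'
python3 -m pendant '[{"translation":[0.01,-0.03,0],"rotation":[0,0,0],"gripper":40},{"translation":[0.019,-0.059,0],"rotation":[0,0,0],"gripper":40},{"translation":[0.019,-0.059,0],"rotation":[0,0,0],"gripper":40},{"translation":[0.019,-0.059,0],"rotation":[0,0,0],"gripper":40}]'
```

```text
t: 3.52
position: [480.5, 298.8, 322.7]
orientation: [3.14, 0.002, 2.846]
wrist_force: [-1.1, 0.1, -1.8]
finger_gap: 46.8
gripper_force: 62.1
t: 4.15
position: [549.4, 77.2, 320.7]
orientation: [3.142, -0.001, 2.846]
wrist_force: [0.6, 0.2, -2.0]
finger_gap: 46.9
gripper_force: 62.1
t: 4.78
position: [627.6, -172.8, 320.5]
orientation: [3.141, -0.001, 2.846]
wrist_force: [0.3, 0.3, -0.8]
finger_gap: 46.6
gripper_force: 62.1
t: 5.28
position: [646.2, -229.7, 320.2]
orientation: [3.141, -0.001, 2.846]
wrist_force: [-0.2, 0.1, -2.4]
finger_gap: 46.5
gripper_force: 62.1
```

```bash
python3 -m pendant '[{"translation":[0,0,-0.03],"rotation":[0,0,0],"gripper":40},{"translation":[0,0,-0.06],"rotation":[0,0,0],"gripper":40},{"translation":[0,0,-0.09],"rotation":[0,0,0],"gripper":40},{"translation":[0,0,-0.1],"rotation":[0,0,0],"gripper":40},{"translation":[0,0,-0.105],"rotation":[0,0,0],"gripper":40}]'
python3 -m pendant '[{"translation":[0,0,-0.004],"rotation":[0,0,0],"gripper":40},{"translation":[0,0,-0.008],"rotation":[0,0,0],"gripper":40},{"translation":[0,0,-0.011],"rotation":[0,0,0],"gripper":40},{"translation":[0,0,-0.013],"rotation":[0,0,0],"gripper":40},{"translation":[0,0,-0.013],"rotation":[0,0,0],"gripper":40}]'
```

```text
t: 5.9
position: [646.6, -229.6, 215.8]
orientation: [3.142, -0.0, 2.847]
wrist_force: [0.1, 0.0, -2.2]
finger_gap: 46.8
gripper_force: 62.2
t: 6.52
position: [646.4, -230.2, 202.6]
orientation: [3.142, -0.0, 2.846]
wrist_force: [-0.2, 0.4, -2.8]
finger_gap: 46.7
gripper_force: 62.2
```

```bash
python3 -m pendant '[{"translation":[0,0,-0.001],"rotation":[0,0,0],"gripper":40},{"translation":[0,0,-0.002],"rotation":[0,0,0],"gripper":40},{"translation":[0,0,-0.002],"rotation":[0,0,0],"gripper":40}]'
```

```text
t: 6.9
position: [646.8, -230.3, 202.3]
orientation: [-3.141, -0.0, 2.846]
wrist_force: [-4.5, 1.4, 6.4]
finger_gap: 46.5
gripper_force: 63.1
```

```bash
python3 -m pendant '[{"translation":[0,0,0],"rotation":[0,0,0],"gripper":60},{"translation":[0,0,0],"rotation":[0,0,0],"gripper":70},{"translation":[0,0,0],"rotation":[0,0,0],"gripper":85},{"translation":[0,0,0],"rotation":[0,0,0],"gripper":100},{"translation":[0,0,0],"rotation":[0,0,0],"gripper":100}]'
python3 -m pendant '[{"translation":[0,0,0.02],"rotation":[0,0,0],"gripper":100},{"translation":[0,0,0.05],"rotation":[0,0,0],"gripper":100},{"translation":[0,0,0.09],"rotation":[0,0,0],"gripper":100},{"translation":[0,0,0.12],"rotation":[0,0,0],"gripper":100}]'
python3 -m pendant '[{"translation":[-0.002,0.05,0],"rotation":[0,0,-1.2],"gripper":100},{"translation":[-0.004,0.1,0],"rotation":[0,0,-2.4],"gripper":100},{"translation":[-0.006,0.15,0],"rotation":[0,0,-3.6],"gripper":100},{"translation":[-0.008,0.2,0],"rotation":[0,0,-4.8],"gripper":100},{"translation":[-0.01,0.25,0],"rotation":[0,0,-6.0],"gripper":100}]'
python3 - <<'E'
from h import *
I={n:get_image(n) for n in("top","side")}
for n in I:
  for c in ("blue","red"): print(n,c,blobs(I[n],c,n)[:8])
cv2.imwrite("pics/p1.png",np.hstack([cv2.resize(I[n][120:320,100:450,::-1],(400,228),interpolation=2) for n in("top","side")]))
E
```

```text
t: 7.52
position: [646.5, -230.2, 200.6]
orientation: [-3.142, -0.0, 2.846]
wrist_force: [-0.2, 0.5, -0.8]
finger_gap: 85.4
gripper_force: 0.0
t: 8.02
position: [646.8, -230.4, 324.6]
orientation: [-3.141, 0.004, 2.846]
wrist_force: [0.1, 0.2, 0.2]
finger_gap: 85.1
gripper_force: 0.0
t: 8.65
position: [636.4, 21.4, 322.6]
orientation: [3.14, 0.001, 2.002]
wrist_force: [0.5, 0.0, 0.2]
finger_gap: 85.0
gripper_force: 0.0
top blue [(699, [356.6, 178.9], 145)]
top red [(1052, [154.3, 242.6], 217), (164, [180.8, 179.5], 215)]
side blue [(800, [372.5, 248.4], 158), (253, [376.8, 217.4], 209)]
side red [(2451, [54.3, 120.6], 142), (801, [149.7, 194.4], 181), (118, [213.8, 158.5], 208), (36, [214.5, 173.0], 181)]
```

View pics/p1.png

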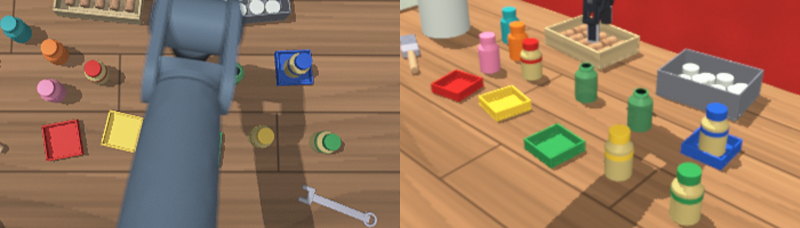

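The blue-capped bottle stands in the blue tray (top crop at (296,66)), and the red tray at (64,140) is empty. Next is the red bottle.

```bash
python3 -m pendant '[{"translation":[-0.002,0.05,0],"rotation":[0,0,-1.2],"gripper":100},{"translation":[-0.004,0.1,0],"rotation":[0,0,-2.4],"gripper":100},{"translation":[-0.006,0.15,0],"rotation":[0,0,-3.1],"gripper":100},{"translation":[-0.007,0.204,0],"rotation":[0,0,-3.1],"gripper":100},{"translation":[-0.007,0.204,0],"rotation":[0,0,-3.1],"gripper":100}]'
python3 -m pendant '[{"translation":[0,0,0],"rotation":[0,0,0],"gripper":100}]'
```

```text
t: 9.38
position: [629.3, 226.4, 322.1]
orientation: [3.14, -0.001, 1.58]
wrist_force: [-0.1, -0.4, 0.2]
finger_gap: 85.2
gripper_force: 0.0
t: 9.5
position: [629.8, 223.2, 321.6]
orientation: [3.141, 0.0, 1.576]
wrist_force: [0.5, -0.6, -0.3]
finger_gap: 85.2
gripper_force: 0.0
```

```bash
python3 -m pendant '[{"translation":[0,0,-0.04],"rotation":[0,0,0],"gripper":100},{"translation":[0,0,-0.08],"rotation":[0,0,0],"gripper":100},{"translation":[0,0,-0.11],"rotation":[0,0,0],"gripper":100},{"translation":[0,0,-0.124],"rotation":[0,0,0],"gripper":100},{"translation":[0,0,-0.124],"rotation":[0,0,0],"gripper":100}]'
python3 -m pendant '[{"translation":[0,0,0],"rotation":[0,0,0],"gripper":60},{"translation":[0,0,0],"rotation":[0,0,0],"gripper":50},{"translation":[0,0,0],"rotation":[0,0,0],"gripper":40},{"translation":[0,0,0],"rotation":[0,0,0],"gripper":40},{"translation":[0,0,0],"rotation":[0,0,0],"gripper":40}]' 60
python3 -m pendant '[{"translation":[0,0,0.015],"rotation":[0,0,0],"gripper":40},{"translation":[0,0,0.04],"rotation":[0,0,0],"gripper":40},{"translation":[0,0,0.08],"rotation":[0,0,0],"gripper":40},{"translation":[0,0,0.12],"rotation":[0,0,0],"gripper":40},{"translation":[0,0,0.12],"rotation":[0,0,0],"gripper":40}]'
```

```text
t: 10.12
position: [629.6, 222.7, 196.3]
orientation: [-3.14, 0.0, 1.574]
wrist_force: [0.4, 0.2, -0.5]
finger_gap: 85.4
gripper_force: 0.0
t: 10.75
position: [630.3, 224.0, 198.6]
orientation: [3.139, -0.0, 1.575]
wrist_force: [-0.3, -1.0, 6.7]
finger_gap: 46.8
gripper_force: 62.4
t: 11.38
position: [630.5, 224.1, 321.6]
orientation: [3.133, -0.001, 1.575]
wrist_force: [0.8, -0.4, -2.8]
finger_gap: 46.2
gripper_force: 62.1
```

```bash
python3 -m pendant '[{"translation":[-0.04,0.02,0],"rotation":[0,0,0],"gripper":40},{"translation":[-0.08,0.04,0],"rotation":[0,0,0],"gripper":40},{"translation":[-0.12,0.06,0],"rotation":[0,0,0],"gripper":40},{"translation":[-0.151,0.075,0],"rotation":[0,0,0],"gripper":40},{"translation":[-0.151,0.075,0],"rotation":[0,0,0],"gripper":40}]'
python3 -m pendant '[{"translation":[0,0,-0.03],"rotation":[0,0,0],"gripper":40},{"translation":[0,0,-0.06],"rotation":[0,0,0],"gripper":40},{"translation":[0,0,-0.09],"rotation":[0,0,0],"gripper":40},{"translation":[0,0,-0.1],"rotation":[0,0,0],"gripper":40},{"translation":[0,0,-0.105],"rotation":[0,0,0],"gripper":40}]'
python3 -m pendant '[{"translation":[0,0,-0.004],"rotation":[0,0,0],"gripper":40},{"translation":[0,0,-0.007],"rotation":[0,0,0],"gripper":40},{"translation":[0,0,-0.009],"rotation":[0,0,0],"gripper":40},{"translation":[0,0,-0.01],"rotation":[0,0,0],"gripper":40},{"translation":[0,0,-0.01],"rotation":[0,0,0],"gripper":40}]'
```

```text
t: 12.0
position: [475.9, 299.4, 314.5]
orientation: [-3.137, 0.001, 1.578]
wrist_force: [-0.0, -0.1, -2.2]
finger_gap: 46.4
gripper_force: 62.4
t: 12.62
position: [478.8, 298.5, 211.2]
orientation: [-3.141, 0.0, 1.575]
wrist_force: [0.6, 0.6, -1.2]
finger_gap: 46.6
gripper_force: 62.4
t: 13.25
position: [478.7, 298.9, 202.6]
orientation: [3.141, 0.0, 1.575]
wrist_force: [-2.9, -1.6, 4.6]
finger_gap: 46.5
gripper_force: 63.0
```

```bash
python3 -m pendant '[{"translation":[0,0,0],"rotation":[0,0,0],"gripper":60},{"translation":[0,0,0],"rotation":[0,0,0],"gripper":70},{"translation":[0,0,0],"rotation":[0,0,0],"gripper":85},{"translation":[0,0,0],"rotation":[0,0,0],"gripper":100},{"translation":[0,0,0],"rotation":[0,0,0],"gripper":100}]'
python3 -m pendant '[{"translation":[0,0,0.02],"rotation":[0,0,0],"gripper":100},{"translation":[0,0,0.05],"rotation":[0,0,0],"gripper":100},{"translation":[0,0,0.09],"rotation":[0,0,0],"gripper":100},{"translation":[0,0,0.12],"rotation":[0,0,0],"gripper":100}]'
python3 -m pendant '[{"translation":[0.001,-0.045,0],"rotation":[0,0,0],"gripper":100},{"translation":[0.002,-0.09,0],"rotation":[0,0,0],"gripper":100},{"translation":[0.003,-0.135,0],"rotation":[0,0,0],"gripper":100},{"translation":[0.004,-0.18,0],"rotation":[0,0,0],"gripper":100},{"translation":[0.005,-0.225,0],"rotation":[0,0,0],"gripper":100}]'
python3 -m pendant '[{"translation":[0,-0.05,0],"rotation":[0,0,0],"gripper":100},{"translation":[0.001,-0.1,0],"rotation":[0,0,0],"gripper":100},{"translation":[0.002,-0.15,0],"rotation":[0,0,0],"gripper":100},{"translation":[0.002,-0.2,0],"rotation":[0,0,0],"gripper":100},{"translation":[0.002,-0.218,0],"rotation":[0,0,0],"gripper":100}]'
python3 -m pendant '[{"translation":[0,0,0],"rotation":[0,0,0],"gripper":100},{"translation":[0,0,0],"rotation":[0,0,0],"gripper":100},{"translation":[0,0,0],"rotation":[0,0,0],"gripper":100}]'
```

```text
t: 13.88
position: [478.5, 298.8, 201.7]
orientation: [3.142, -0.0, 1.575]
wrist_force: [0.5, -0.2, 0.3]
finger_gap: 85.2
gripper_force: 0.0
t: 14.38
position: [478.7, 298.9, 325.2]
orientation: [3.138, -0.001, 1.575]
wrist_force: [0.1, 0.7, 0.4]
finger_gap: 85.7
gripper_force: 0.0
t: 15.0
position: [483.4, 72.4, 323.4]
orientation: [3.139, 0.0, 1.575]
wrist_force: [0.5, -0.2, -0.1]
finger_gap: 85.5
gripper_force: 0.0
t: 15.62
position: [485.5, -146.5, 323.3]
orientation: [3.14, 0.001, 1.572]
wrist_force: [-0.5, 0.5, -0.4]
finger_gap: 85.0
gripper_force: 0.0
t: 16.0
position: [485.5, -142.9, 321.7]
orientation: [-3.141, -0.0, 1.577]
wrist_force: [0.2, -0.1, -0.2]
finger_gap: 85.2
gripper_force: 0.0
```

```bash
python3 -m pendant '[{"translation":[0,0,-0.04],"rotation":[0,0,0],"gripper":100},{"translation":[0,0,-0.08],"rotation":[0,0,0],"gripper":100},{"translation":[0,0,-0.11],"rotation":[0,0,0],"gripper":100},{"translation":[0,0,-0.125],"rotation":[0,0,0],"gripper":100},{"translation":[0,0,-0.125],"rotation":[0,0,0],"gripper":100}]'
python3 -m pendant '[{"translation":[0,0,0],"rotation":[0,0,0],"gripper":60},{"translation":[0,0,0],"rotation":[0,0,0],"gripper":50},{"translation":[0,0,0],"rotation":[0,0,0],"gripper":40},{"translation":[0,0,0],"rotation":[0,0,0],"gripper":40},{"translation":[0,0,0],"rotation":[0,0,0],"gripper":40}]' 60
python3 -m pendant '[{"translation":[0,0,0.015],"rotation":[0,0,0],"gripper":40},{"translation":[0,0,0.04],"rotation":[0,0,0],"gripper":40},{"translation":[0,0,0.08],"rotation":[0,0,0],"gripper":40},{"translation":[0,0,0.12],"rotation":[0,0,0],"gripper":40},{"translation":[0,0,0.12],"rotation":[0,0,0],"gripper":40}]'
python3 - <<'E'
from h import *
I={n:get_image(n) for n in("top","side")}
for n in I:
  for c in ("blue","red"): print(n,c,blobs(I[n],c,n)[:8])
cv2.imwrite("pics/p2.png",np.hstack([cv2.resize(I[n][120:320,100:450,::-1],(400,228),interpolation=2) for n in("top","side")]))
E
```

```text
t: 16.62
position: [485.3, -143.6, 196.1]
orientation: [-3.14, -0.001, 1.576]
wrist_force: [-0.2, 0.4, 0.3]
finger_gap: 85.5
gripper_force: 0.0
t: 17.25
position: [486.2, -144.6, 198.2]
orientation: [3.14, 0.001, 1.575]
wrist_force: [-0.1, 1.0, 5.7]
finger_gap: 46.7
gripper_force: 62.3
t: 17.88
position: [486.4, -144.7, 321.0]
orientation: [3.134, 0.004, 1.575]
wrist_force: [1.3, 0.0, -2.6]
finger_gap: 46.5
gripper_force: 62.1
top blue [(704, [356.6, 178.9], 178)]
top red [(820, [154.3, 242.5], 188)]
side blue [(796, [372.5, 248.3], 159), (254, [376.8, 217.4], 209)]
side red [(2051, [63.3, 118.3], 143), (474, [149.8, 195.4], 178), (145, [146.7, 167.6], 221), (37, [148.9, 183.3], 182)]
```

View pics/p2.png

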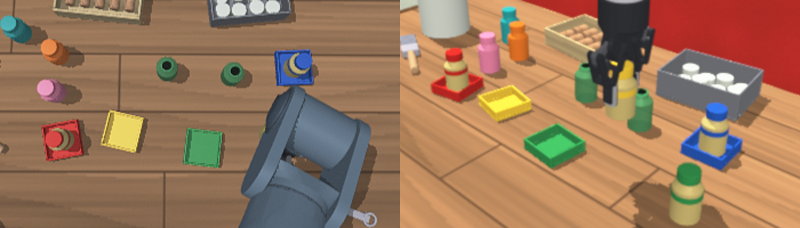

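The red-capped bottle stands in the red tray (top crop (62,140)), blue is still in place, and yellow is lifted in the gripper. Next it goes to the yellow tray.

```bash
python3 -m pendant '[{"translation":[0.001,0.03,0],"rotation":[0,0,0],"gripper":40},{"translation":[0.003,0.08,0],"rotation":[0,0,0],"gripper":40},{"translation":[0.005,0.13,0],"rotation":[0,0,0],"gripper":40},{"translation":[0.007,0.18,0],"rotation":[0,0,0],"gripper":40},{"translation":[0.009,0.23,0],"rotation":[0,0,0],"gripper":40}]'
python3 -m pendant '[{"translation":[0.002,0.04,0],"rotation":[0,0,0],"gripper":40},{"translation":[0.003,0.079,0],"rotation":[0,0,0],"gripper":40},{"translation":[0.003,0.079,0],"rotation":[0,0,0],"gripper":40},{"translation":[0.003,0.079,0],"rotation":[0,0,0],"gripper":40}]'
python3 -m pendant '[{"translation":[0,0,-0.03],"rotation":[0,0,0],"gripper":40},{"translation":[0,0,-0.06],"rotation":[0,0,0],"gripper":40},{"translation":[0,0,-0.09],"rotation":[0,0,0],"gripper":40},{"translation":[0,0,-0.1],"rotation":[0,0,0],"gripper":40},{"translation":[0,0,-0.105],"rotation":[0,0,0],"gripper":40}]'
python3 -m pendant '[{"translation":[0,0,-0.004],"rotation":[0,0,0],"gripper":40},{"translation":[0,0,-0.007],"rotation":[0,0,0],"gripper":40},{"translation":[0,0,-0.009],"rotation":[0,0,0],"gripper":40},{"translation":[0,0,-0.01],"rotation":[0,0,0],"gripper":40},{"translation":[0,0,-0.01],"rotation":[0,0,0],"gripper":40}]'
```

```text
t: 18.6
position: [493.5, 87.4, 314.6]
orientation: [-3.138, -0.0, 1.575]
wrist_force: [0.7, -0.5, -1.5]
finger_gap: 46.3
gripper_force: 62.0
t: 19.1
position: [496.9, 164.5, 315.1]
orientation: [-3.138, 0.001, 1.575]
wrist_force: [-0.9, 0.0, -2.0]
finger_gap: 46.1
gripper_force: 62.0
t: 19.73
position: [497.6, 164.1, 211.5]
orientation: [-3.141, 0.0, 1.574]
wrist_force: [0.4, 1.5, -1.5]
finger_gap: 46.5
gripper_force: 62.0
t: 20.35
position: [497.6, 164.9, 202.3]
orientation: [3.141, -0.0, 1.575]
wrist_force: [-3.5, -0.1, 3.6]
finger_gap: 46.2
gripper_force: 62.6
```

```bash
python3 -m pendant '[{"translation":[0,0,0],"rotation":[0,0,0],"gripper":60},{"translation":[0,0,0],"rotation":[0,0,0],"gripper":70},{"translation":[0,0,0],"rotation":[0,0,0],"gripper":85},{"translation":[0,0,0],"rotation":[0,0,0],"gripper":100},{"translation":[0,0,0],"rotation":[0,0,0],"gripper":100}]'
python3 -m pendant '[{"translation":[0,0,0.02],"rotation":[0,0,0],"gripper":100},{"translation":[0,0,0.05],"rotation":[0,0,0],"gripper":100},{"translation":[0,0,0.09],"rotation":[0,0,0],"gripper":100},{"translation":[0,0,0.12],"rotation":[0,0,0],"gripper":100}]'
python3 -m pendant '[{"translation":[-0.003,-0.045,0],"rotation":[0,0,0],"gripper":100},{"translation":[-0.005,-0.09,0],"rotation":[0,0,0],"gripper":100},{"translation":[-0.007,-0.135,0],"rotation":[0,0,0],"gripper":100},{"translation":[-0.009,-0.18,0],"rotation":[0,0,0],"gripper":100},{"translation":[-0.012,-0.225,0],"rotation":[0,0,0],"gripper":100}]'
python3 -m pendant '[{"translation":[-0.003,-0.05,0],"rotation":[0,0,0],"gripper":100},{"translation":[-0.006,-0.1,0],"rotation":[0,0,0],"gripper":100},{"translation":[-0.009,-0.15,0],"rotation":[0,0,0],"gripper":100},{"translation":[-0.012,-0.2,0],"rotation":[0,0,0],"gripper":100},{"translation":[-0.012,-0.224,0],"rotation":[0,0,0],"gripper":100}]'
python3 -m pendant '[{"translation":[0,0,0],"rotation":[0,0,0],"gripper":100},{"translation":[0,0,0],"rotation":[0,0,0],"gripper":100},{"translation":[0,0,0],"rotation":[0,0,0],"gripper":100}]'
```

```text
t: 20.98
position: [497.5, 164.8, 201.7]
orientation: [3.142, 0.0, 1.575]
wrist_force: [0.2, 0.3, -0.1]
finger_gap: 85.2
gripper_force: 0.0
t: 21.48
position: [497.6, 164.8, 323.4]
orientation: [3.14, -0.0, 1.575]
wrist_force: [0.1, -0.3, 0.5]
finger_gap: 85.5
gripper_force: 0.0
t: 22.1
position: [485.2, -61.6, 321.8]
orientation: [3.141, 0.0, 1.575]
wrist_force: [0.7, 0.4, 0.7]
finger_gap: 85.2
gripper_force: 0.0
t: 22.72
position: [473.1, -286.4, 321.8]
orientation: [3.141, 0.0, 1.573]
wrist_force: [1.1, -0.2, 0.3]
finger_gap: 85.6
gripper_force: 0.0
t: 23.1
position: [473.7, -282.9, 321.5]
orientation: [-3.141, -0.0, 1.577]
wrist_force: [-0.2, 0.4, -0.6]
finger_gap: 85.0
gripper_force: 0.0
```

```bash
python3 -m pendant '[{"translation":[0,0,-0.04],"rotation":[0,0,0],"gripper":100},{"translation":[0,0,-0.08],"rotation":[0,0,0],"gripper":100},{"translation":[0,0,-0.11],"rotation":[0,0,0],"gripper":100},{"translation":[0,0,-0.125],"rotation":[0,0,0],"gripper":100},{"translation":[0,0,-0.125],"rotation":[0,0,0],"gripper":100}]'
python3 -m pendant '[{"translation":[0,0,0],"rotation":[0,0,0],"gripper":60},{"translation":[0,0,0],"rotation":[0,0,0],"gripper":50},{"translation":[0,0,0],"rotation":[0,0,0],"gripper":40},{"translation":[0,0,0],"rotation":[0,0,0],"gripper":40},{"translation":[0,0,0],"rotation":[0,0,0],"gripper":40}]' 60
python3 -m pendant '[{"translation":[0,0,0.015],"rotation":[0,0,0],"gripper":40},{"translation":[0,0,0.04],"rotation":[0,0,0],"gripper":40},{"translation":[0,0,0.08],"rotation":[0,0,0],"gripper":40},{"translation":[0,0,0.12],"rotation":[0,0,0],"gripper":40},{"translation":[0,0,0.12],"rotation":[0,0,0],"gripper":40}]'
```

```text
t: 23.72
position: [473.4, -283.5, 196.1]
orientation: [-3.14, -0.001, 1.576]
wrist_force: [0.9, 0.1, 1.2]
finger_gap: 85.5
gripper_force: 0.0
t: 24.35
position: [474.0, -284.8, 198.4]
orientation: [3.14, 0.002, 1.575]
wrist_force: [-1.3, 1.1, 6.3]
finger_gap: 46.9
gripper_force: 62.0
t: 24.98
position: [474.3, -284.9, 321.2]
orientation: [3.135, 0.006, 1.575]
wrist_force: [-0.2, -0.4, -2.1]
finger_gap: 46.4
gripper_force: 62.1
```

```bash
python3 -m pendant '[{"translation":[-0.001,0.03,0],"rotation":[0,0,0],"gripper":40},{"translation":[-0.004,0.08,0],"rotation":[0,0,0],"gripper":40},{"translation":[-0.006,0.13,0],"rotation":[0,0,0],"gripper":40},{"translation":[-0.008,0.18,0],"rotation":[0,0,0],"gripper":40},{"translation":[-0.01,0.22,0],"rotation":[0,0,0],"gripper":40}]'
python3 -m pendant '[{"translation":[-0.002,0.03,0],"rotation":[0,0,0],"gripper":40},{"translation":[-0.003,0.048,0],"rotation":[0,0,0],"gripper":40},{"translation":[-0.003,0.048,0],"rotation":[0,0,0],"gripper":40},{"translation":[-0.003,0.048,0],"rotation":[0,0,0],"gripper":40}]'
python3 -m pendant '[{"translation":[0,0,-0.03],"rotation":[0,0,0],"gripper":40},{"translation":[0,0,-0.06],"rotation":[0,0,0],"gripper":40},{"translation":[0,0,-0.09],"rotation":[0,0,0],"gripper":40},{"translation":[0,0,-0.1],"rotation":[0,0,0],"gripper":40},{"translation":[0,0,-0.105],"rotation":[0,0,0],"gripper":40}]'
python3 -m pendant '[{"translation":[0,0,-0.004],"rotation":[0,0,0],"gripper":40},{"translation":[0,0,-0.007],"rotation":[0,0,0],"gripper":40},{"translation":[0,0,-0.009],"rotation":[0,0,0],"gripper":40},{"translation":[0,0,-0.01],"rotation":[0,0,0],"gripper":40},{"translation":[0,0,-0.01],"rotation":[0,0,0],"gripper":40}]'
```

```text
t: 25.6
position: [462.4, -62.2, 315.1]
orientation: [-3.139, -0.001, 1.576]
wrist_force: [0.3, 0.7, -1.8]
finger_gap: 46.4
gripper_force: 62.1
t: 26.1
position: [460.2, -16.6, 316.0]
orientation: [-3.14, -0.0, 1.575]
wrist_force: [0.0, -0.6, -2.1]
finger_gap: 47.0
gripper_force: 62.0
t: 26.72
position: [460.7, -16.7, 211.6]
orientation: [3.142, 0.0, 1.574]
wrist_force: [0.0, -0.2, -2.4]
finger_gap: 46.8
gripper_force: 62.1
t: 27.35
position: [460.8, -16.2, 202.4]
orientation: [-3.142, 0.0, 1.575]
wrist_force: [-2.5, 0.1, 5.3]
finger_gap: 46.8
gripper_force: 62.8
```

Contact with the tray floor. Release, rise clear and check.

```bash
python3 -m pendant '[{"translation":[0,0,0],"rotation":[0,0,0],"gripper":60},{"translation":[0,0,0],"rotation":[0,0,0],"gripper":70},{"translation":[0,0,0],"rotation":[0,0,0],"gripper":85},{"translation":[0,0,0],"rotation":[0,0,0],"gripper":100},{"translation":[0,0,0],"rotation":[0,0,0],"gripper":100}]'
python3 -m pendant '[{"translation":[0,0,0.02],"rotation":[0,0,0],"gripper":100},{"translation":[0,0,0.05],"rotation":[0,0,0],"gripper":100},{"translation":[0,0,0.1],"rotation":[0,0,0],"gripper":100},{"translation":[0,0,0.15],"rotation":[0,0,0],"gripper":100},{"translation":[0,0,0.2],"rotation":[0,0,0],"gripper":100}]'
python3 -m pendant '[{"translation":[0,-0.06,0],"rotation":[0,0,0],"gripper":100},{"translation":[0,-0.12,0],"rotation":[0,0,0],"gripper":100},{"translation":[0,-0.18,0],"rotation":[0,0,0],"gripper":100},{"translation":[0,-0.24,0],"rotation":[0,0,0],"gripper":100},{"translation":[0,-0.3,0],"rotation":[0,0,0],"gripper":100}]'
python3 -m pendant '[{"translation":[0,0,0],"rotation":[0,0,0],"gripper":100},{"translation":[0,0,0],"rotation":[0,0,0],"gripper":100},{"translation":[0,0,0],"rotation":[0,0,0],"gripper":100}]'
python3 - <<'E'
from h import *
I={n:get_image(n) for n in("top","side")}
for n in I:
  for c in HUE: print(n,c,blobs(I[n],c,n)[:8])
cv2.imwrite("pics/end.png",np.hstack([cv2.resize(I[n][120:320,100:400,::-1],(400,267),interpolation=2) for n in("top","side")]))
E
```

```text
t: 27.98
position: [460.5, -16.2, 201.7]
orientation: [-3.142, -0.0, 1.575]
wrist_force: [-0.6, 0.4, 0.3]
finger_gap: 85.6
gripper_force: 0.0
t: 28.6
position: [460.1, -16.1, 403.3]
orientation: [3.141, 0.0, 1.575]
wrist_force: [1.3, -0.1, 0.1]
finger_gap: 85.6
gripper_force: 0.0
t: 29.22
position: [460.1, -318.2, 401.7]
orientation: [3.141, 0.0, 1.575]
wrist_force: [1.2, -0.7, 0.4]
finger_gap: 85.3
gripper_force: 0.0
t: 29.6
position: [460.6, -315.0, 401.6]
orientation: [-3.141, -0.0, 1.577]
wrist_force: [-0.4, -0.5, -0.2]
finger_gap: 85.5
gripper_force: 0.0
top red [(822, [154.2, 242.5], 183)]
top blue [(705, [356.6, 178.9], 174)]
top green [(623, [276.9, 249.5], 139), (163, [278.9, 249.4], 155), (54, [305.3, 181.4], 124), (48, [245.6, 177.2], 128)]
top yellow [(859, [206.8, 234.8], 218)]
side red [(1169, [77.8, 112.7], 142), (476, [149.7, 195.3], 178), (145, [146.7, 167.6], 221), (40, [149.0, 183.2], 180), (38, [383.7, 166.8], 150), (22, [370.5, 163.5], 128)]
side blue [(795, [372.5, 248.3], 159), (254, [376.8, 217.4], 209)]
side green [(632, [234.7, 248.4], 126), (198, [233.5, 216.6], 191), (53, [234.4, 235.4], 131)]
side yellow [(637, [190.7, 209.3], 218), (164, [188.6, 182.2], 245)]
```

View pics/end.png

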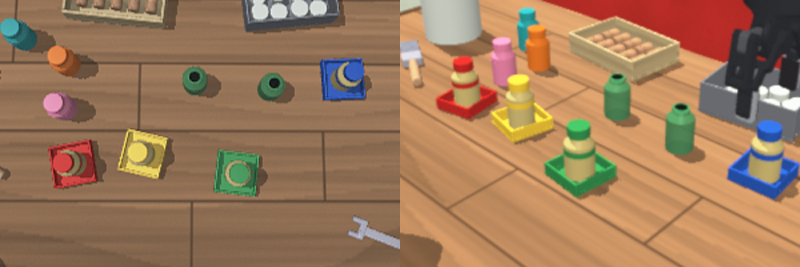

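All four bottles stand upright in the trays of their own colour (top crop: red (68,163), yellow (143,153), green (238,173), blue (345,77)). The empties at (195,80) and (271,86) have not moved.

```bash
python3 -c "
from workcell import manip
print(manip.hand_in())"
```

```text
the job is handed in; nothing more can be done
None
```

The job is handed in at about 30 s of the 96 s: in the last pictures all four capped bottles stood upright in the trays of their own colour and both empties were where they started; hand-in returned no verdict.

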